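# Arm the locking bangle stand and snap its cap home

### The job

Arm the locking bangle stand and close it: lift the brass cap out of its rest, use the pin under the cap to push the recessed button in the stand's base all the way down, then press the cap onto the stud on top of the post until it clicks and sits fully home. Finish without letting go: the fingers still grip the cap by its block and keep pressing it down firmly, at about 10 N. Leave everything else on the counter where it is.

Things in the scene. Friction and masses are not known exactly. Their poses are not given: they have to be found in the camera images.
- stand: Locking bangle stand, fixed to the counter: wooden base block 110 mm (x) x 210 mm (y) x 30 mm high with a steel post at its +y end ringed by four amber bangles (68 mm across, up to 70 mm above the counter) and a recessed steel button at its -y end. Origin: centre of the base's underside; z up.
- well (a point): Centre of the mouth of the button's round well in the base's top face (30 mm above the counter, on the stand's own y axis at y = -55 mm). The well is 16 mm across; the button's flat top (14 mm across) lies 5 mm below the mouth.
- button (a joint): Travel of the recessed spring button in m: 0 up, 0.005 all the way down. About 2 N starts it, about 5 N holds it at the bottom; it springs back.
- seat (a point): Centre of the collar's flat top, the shoulder that the cap's rim sits on: 80 mm above the counter, on the stand's own y axis at y = +55 mm; same axes as the stand. An open bore 12 mm across runs down the stud and 24 mm below this shoulder to take the pin.
- stud_top (a point): Centre of the stud's top, 18 mm above the shoulder. Steel stud 22 mm across, top edge tapered to 18 mm. Three sprung nubs bulge from its side 8.5 mm above the shoulder: they resist with roughly 6 to 15 N as the cap's rim comes to about 10 mm above the shoulder, give way by 7 mm, then snap out over the cap's inner lip; the push drops and the rest goes easily.
- collar: The steel collar at the head of the post, 40 mm across, its top the shoulder described under seat. Origin: centre of its underside, 24 mm below the shoulder; fixed to the stand.
- cap: Brass snap cap, about 120 g, starts upright in its rest at any yaw. Origin: centre of the skirt's lower rim; z up along its axis. Skirt 40 mm across outside, 25 mm mouth, 20 mm deep; above it a disc 66 mm across (20 to 25 mm above the rim), on that the grip block. A steel pin 6 mm thick sticks out 18 mm below the rim on the axis.
- cap_grip (a point): Point on the cap's axis, 48 mm above the rim, inside the square grip block (20 x 20 mm, 35 mm tall, from 25 to 60 mm above the rim, faces along the cap's x and y): a good TCP place, the fingertips then clear the disc by 4 mm.
- pin_tip (a point): Lower end of the cap's pin, 18 mm below the rim, on the axis.
- rest: Cap rest: pale wooden block 75 x 75 x 30 mm high, fixed, with a 16 mm hole through its middle that the cap's pin hangs in; the cap's rim stands on its top. Origin: centre of the underside.
- bangle0: Lowest of three loose amber bangles stacked between stand and rest, each 68 mm across and 10 mm high. Leave alone. Origin: centre of underside.
- bangle1: Middle loose bangle of the stack. Leave alone.
- bangle2: Top loose bangle of the stack (top at 30 mm). Leave alone.
- incense_holder: Squat blue ceramic incense holder, 60 mm across, 34 mm high. Leave alone. Origin: centre of underside.
- sizing_cone: Brass bangle sizing cone, 84 mm across at the foot, 108 mm high. Leave alone. Origin: centre of underside.
- gift_box: Maroon box 95 x 95 x 35 mm lying on the counter. Leave alone. Origin: centre of underside.
- polish_brush: Small brush lying on the counter. Leave alone.
- coin_bowl: Steel bowl 90 mm across, 35 mm high. Leave alone. Origin: centre of underside.
Things that resemble listed ones, but are neither listed nor needed, are in the scene too. What is shaped like the cap but blue or turquoise is not meant.

How it is judged:
By the outcome, as a careful person would: the job done as asked, in the order asked, and still so for the second after the job is handed in, while the arm keeps its last pose, push and grip.
It also fails if it takes over 51 s, if anything falls off the work surface, if the arm or the gripper's body presses on something with over 40 N, if the wrist force passes 120 N, or if a joint passes its speed limit or range.

### The arm

A 6-joint arm with a two-finger parallel gripper is mounted at the origin on the work surface. World frame = base frame: x ahead of the robot, y to its left, z up, the work surface at z = 0. Lengths are in m, angles in degrees, forces in N, time in s.
With the tool pointing down it reaches from about 0.325 to 0.775 m from the base axis. Payload 9.3 kg.
Tool frame: the origin (TCP) lies between the finger pads, 19 mm behind the fingertips; this is the grasp point; z points along the fingers, y is the line along which they close (so a half turn about z gives the same grasp; the last joint's range is limited). The gripper opens to 85 mm and grips with 20 to 120 N. Pads are 22 mm wide; open, the fingers measure 114 mm over their backs; the gripper's body (76 mm by 85 mm) begins 54 mm behind the grasp point. The pads swing forward as they close: fully open they stand 13 mm farther back than shut.
Start: joints at [-8.743, 14.817, 1.232, 76.415, 0, 81.257], TCP at [0.55, -0, 0.25] pointing down, gripper open.
Joint ranges: [-174.27, 174.27], [-52.1, 104.24], [-59.71, 78.15], [-110.17, 111.67], [-87.03, 83.33], [-180, 180]. Speed limits (degrees/s): [127.2, 127.2, 159.86, 180, 180, 180].

### API

Orientations are given as a 3x3 rotation matrix whose columns are the frame's x, y, z axes.
In Python, from cell import ctrl gives the robot as it stands.
- The arm moves only by the shell command python3 -m creep 'ROWS' [FORCE]. ROWS is JSON, one flat list of numbers, 5 for each row, row after row: the finger opening in mm, from 0 to 85.4, then the shift along the world's x, y, z in mm, then the turn about the world's z in rad. A call has 1 to 12 rows; each row shifts and turns the commanded pose from where the row before left it; what a row does not reach is not made up. A row lasts 1/8 s, in which the tool goes at most 62.5 mm and 10.7 degrees, less where a joint would pass 70% of its speed; a pose out of reach is approached as far as the arm can. A call is refused whole if a number of a shift passes 62.5 or a number of a turn 0.188, either way. A call with a gripper value outside its range is refused whole. The fingers move at their own pace and stop on an object; FORCE is the grip in N (left out, the last holds). Time passes only in rows, so rows that do not move let the fingers close. It gives the time, the measured TCP pose, the force, the opening and the grip force at its end, in the units of the state.
- ctrl.state(): the state, without advancing time (a new reading comes with each control period).
- ctrl.snapshot(name): name is "scene" or "side" or "wrist"; returns a dict with "frame" (420x560x3 uint8, red, green, blue), "camera_matrix" (3x3 intrinsics, pixels), "extrinsics" (4x4, takes a point from camera to world coordinates). Camera axes: x right, y up, looking along -z (the intrinsics and any distortion apply to the point x, -y, -z); pixel columns grow to the right and rows downward; lengths in m; the calibration is good to about 2 mm. A picture is of the moment at which its call begins. There is no depth.
- ctrl.job_done(): hands the job in; it is judged then, once.
The state is a dict: "time": time; "qpos": joint angles; "qvel": joint speeds; "joint_torque": joint torques, N m; "tool_pos": TCP position; "tool_rot": TCP orientation; "force": force on the tool from outside, world axes, zero at the start; "moment": the same for the moment, N m; "opening": finger opening in m; "finger_force": force on a finger pad.
Only numpy, scipy, OpenCV 4.12 (cv2) and the standard library are available. Lean on these libraries where they do the work, as an engineer would, in place of code of your own. Each camera call takes 0.05 s, during which the arm holds its last target. There are 200 camera calls.

## Working session

There is one attempt and no reset: what is moved stays moved. The work goes in short steps, Python scripts to look and compute and a shell command to move; the robot and the scene stay as the last step left them, time stands still between calls to the robot, and variables do not carry over. Pictures are saved under pics/ and viewed, at most 10 in all, crops included, and the job is handed in when it is done.

```bash
mkdir -p pics; ls; python3 - <<'E'
from cell import ctrl
import cv2,numpy as np
for n in("scene","side","wrist"):
    s=ctrl.snapshot(n); cv2.imwrite(f"pics/{n}0.png",s["frame"][:,:,::-1]); np.savez(f"{n}0.npz",**s)
    print(n,s["camera_matrix"].round(1).tolist(),s["extrinsics"].round(3).tolist(),[k for k in s])
E
```

```text
pics
scene [[409.0, 0.0, 275.6], [0.0, 409.0, 205.2], [0.0, 0.0, 1.0]] [[-0.766, -0.439, 0.47, 1.137], [0.643, -0.528, 0.555, 0.664], [0.004, 0.727, 0.686, 0.953], [0.0, 0.0, 0.0, 1.0]] ['frame', 'camera_matrix', 'extrinsics']
side [[415.1, 0.0, 280.9], [0.0, 415.1, 211.0], [0.0, 0.0, 1.0]] [[-0.984, 0.101, -0.15, 0.407], [-0.18, -0.642, 0.745, 0.803], [-0.021, 0.76, 0.65, 0.763], [0.0, 0.0, 0.0, 1.0]] ['frame', 'camera_matrix', 'extrinsics']
wrist [[345.0, 0.0, 281.8], [0.0, 345.0, 207.7], [0.0, 0.0, 1.0]] [[1.0, -0.001, 0.001, 0.55], [0.0, 0.964, 0.267, 0.068], [-0.001, -0.267, 0.964, 0.373], [0.0, 0.0, 0.0, 1.0]] ['frame', 'camera_matrix', 'extrinsics']
```

View pics/scene0.png

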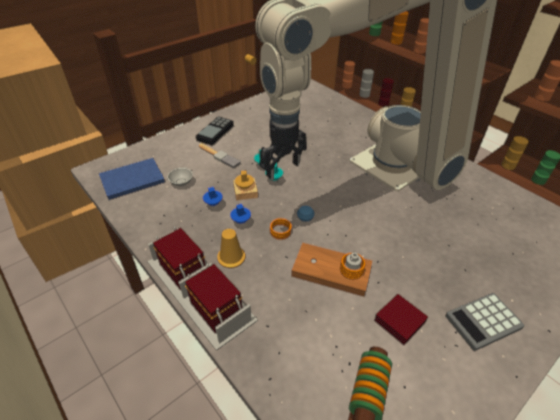

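View pics/side0.png

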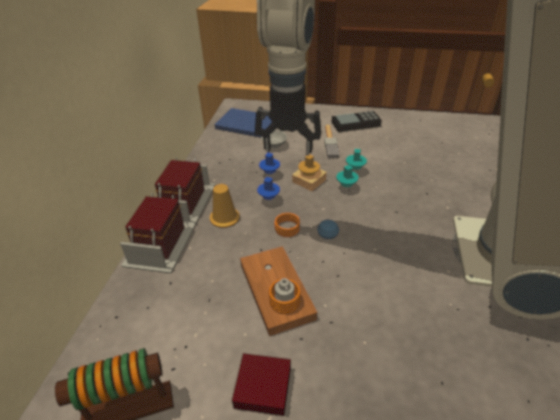

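The brass cap is on the pale rest at scene (245,183) and side (309,168). The blue caps at scene (213,197) and (241,214) and the turquoise ones at (265,160) and (272,173) are look-alikes, wrong colour and not in a rest. The stand's well is at scene (313,261) and its stud at (354,258). I'll confirm this in one enlarged crop.

```bash
python3 - <<'E'
import cv2,numpy as np
def c(n,x,y,w,h,s=400):
    f=np.load(n+"0.npz")["frame"][y:y+h,x:x+w,::-1]; return cv2.resize(f,(400,300),interpolation=cv2.INTER_CUBIC)
im=np.vstack([np.hstack([c("scene",215,160,60,45),c("scene",283,220,100,75)]),np.hstack([c("side",279,145,60,45),c("side",230,245,100,75)])])
cv2.imwrite("pics/crop1.png",im)
E
```

```text
(no output)
```

View pics/crop1.png

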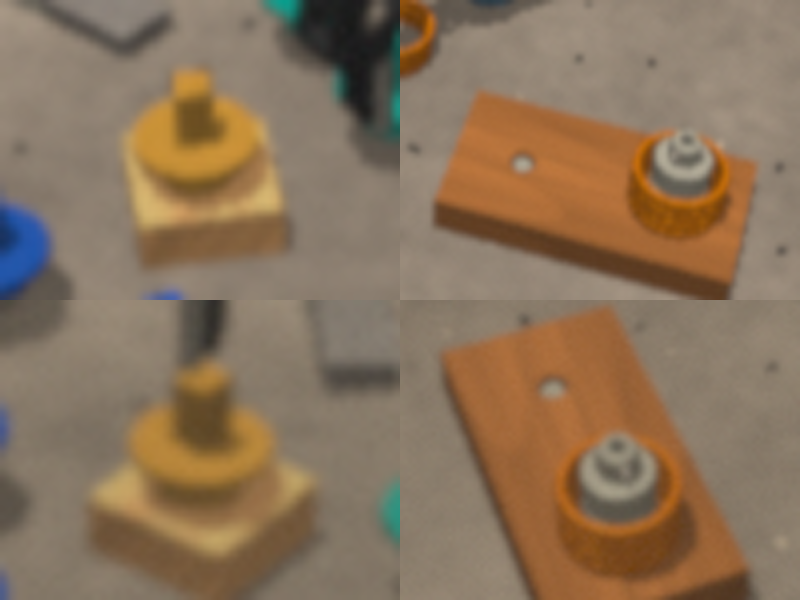

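View pics/wrist0.png

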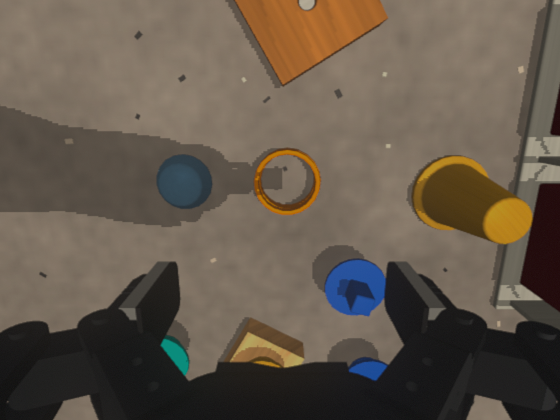

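The crop confirms it: the brass cap sits in the pale rest, with its disc centre at scene (244.2,181) and side (309.2,166.8). The well is at scene (313.5,260.8) and side (268.3,267), the stud top at scene (354.5,255) and side (284.5,281.3).

```bash
cat > h.py <<'E'
import numpy as np
def ray(s,u,v,z):
    K,E=s["camera_matrix"],s["extrinsics"]; d=np.linalg.inv(K)@[u,v,1]; d=E[:3,:3]@(d*[1,-1,-1]); o=E[:3,3]
    return (o+d*(z-o[2])/d[2])[:2]
def proj(s,P):
    K,E=s["camera_matrix"],s["extrinsics"]; p=E[:3,:3].T@(np.asarray(P)-E[:3,3]); q=K@(p*[1,-1,-1]); return q[:2]/q[2]
E
python3 - <<'E'
from h import *; from cell import ctrl
S,D,W=[np.load(n+"0.npz") for n in("scene","side","wrist")]
for n,a,b,z in(("disc",(244.2,181),(309.2,166.8),.055),("well",(313.5,260.8),(268.3,267),.03),("stud",(354.5,255),(284.5,281.3),.098)):
    print(n,ray(S,*a,z).round(4),ray(D,*b,z).round(4))
print("wrist well",ray(W,307,3,.030), "rest corners",[ray(W,*p,.03).round(4) for p in((248,318),(303,348))])
print("bangle",ray(W,287,181,.03))
print(ctrl.state()["tool_rot"].round(3).tolist())
E
```

```text
disc [ 0.5273 -0.2223] [ 0.5227 -0.2223]
well [0.5711 0.166 ] [0.5685 0.1662]
stud [0.5139 0.2592] [0.5126 0.2583]
wrist well [0.57223953 0.16095529] rest corners [array([ 0.5116, -0.1573]), array([ 0.5746, -0.197 ])]
bangle [5.55176010e-01 5.17716636e-04]
[[0.0, 1.0, -0.001], [1.0, -0.0, 0.0], [0.0, -0.001, -1.0]]
```

```bash
python3 -m creep '[85,-5,-50,0,0, 85,-5,-50,0,0, 85,-5,-50,0,0, 85,-5,-50,0,0, 85,-5,-22,0,0, 85,0,0,0,0, 85,0,0,0,0]' 20; python3 - <<'E'
from cell import ctrl
import cv2,numpy as np
s=ctrl.snapshot("wrist"); np.savez("wrist1.npz",**s); cv2.imwrite("pics/wrist1.png",s["frame"][:,:,::-1])
E
```

```text
time: 1.02
tool_pos: [0.525, -0.2215, 0.2498]
tool_rot: [[-0.0, 1.0, -0.0], [1.0, 0.0, 0.0], [0.0, -0.0, -1.0]]
force: [-0.1, -0.7, 0.7]
opening: 0.085
finger_force: 0.0
```

View pics/wrist1.png

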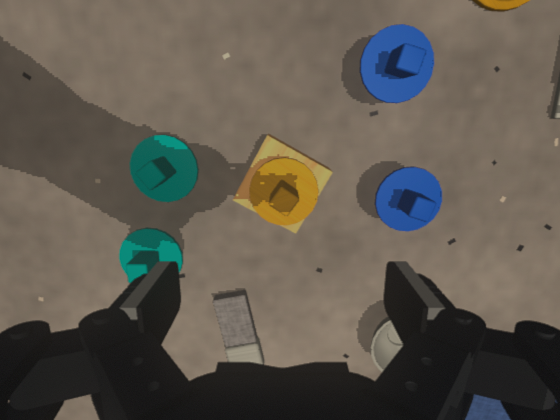

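The cap is at about (284,191) in the wrist view. I'll enlarge it to read the block's yaw.

```bash
python3 - <<'E'
from h import *; import cv2
s=np.load("wrist1.npz"); f=s["frame"]
hsv=cv2.cvtColor(f,cv2.COLOR_RGB2HSV)
c=f[141:231,224:344,::-1]; c=cv2.resize(c,(800,600),interpolation=cv2.INTER_CUBIC)
c=cv2.convertScaleAbs(c,alpha=1.3,beta=10)
cv2.imwrite("pics/crop2.png",c)
print("disc",ray(s,284.5,191,.055),hsv[191,262],hsv[150,268],hsv[195,285])
E
```

```text
disc [ 0.52787335 -0.22573712] [ 19 196 129] [ 25 118 175] [ 19 190 125]
```

View pics/crop2.png

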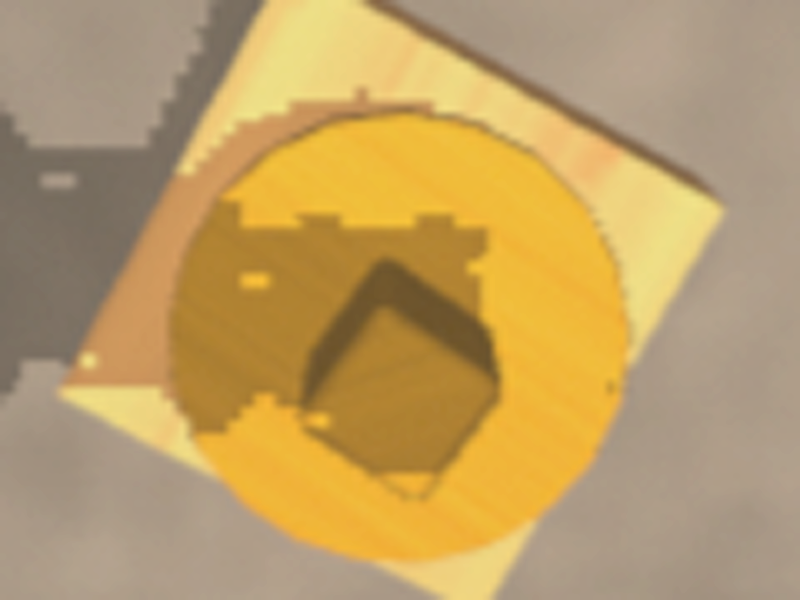

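```bash
python3 -m creep '[85,6,55,0,0, 85,6,55,0,0, 85,6,55,0,0, 85,6,55,0,0, 85,7,55,0,0, 85,7,55,0,0, 85,7,55,0,0, 85,0,0,0,0, 85,0,0,0,0]' | head -2; cat > look.py <<'E'
import sys; from cell import ctrl; import cv2,numpy as np
s=ctrl.snapshot("wrist"); np.savez(sys.argv[1]+".npz",**s); cv2.imwrite("pics/%s.png"%sys.argv[1],s["frame"][:,:,::-1])
E
python3 look.py wrist2
python3 -m creep '[85,-28,48,0,0, 85,-29,47,0,0, 85,0,0,0,0, 85,0,0,0,0]'; python3 look.py wrist3
python3 - <<'E'
from h import *; import cv2
o=[]
for n,P in(("wrist2",(.5698,.166,.03)),("wrist3",(.5133,.2588,.09))):
    s=np.load(n+".npz"); x,y=(int(round(v)) for v in proj(s,P)); print(n,x,y)
    f=s["frame"][y-45:y+45,x-30:x+30,::-1]; o.append(cv2.resize(f,(400,600),interpolation=cv2.INTER_CUBIC))
cv2.imwrite("pics/crop3.png",np.hstack(o))
E
```

```text
time: 2.2
tool_pos: [0.5695, 0.1638, 0.2499]
time: 2.75
tool_pos: [0.5132, 0.2571, 0.2503]
tool_rot: [[0.001, 1.0, 0.001], [1.0, -0.001, -0.0], [-0.0, 0.001, -1.0]]
force: [0.4, 0.2, -0.1]
opening: 0.0852
finger_force: 0.0
wrist2 282 179
wrist3 281 193
```

View pics/crop3.png

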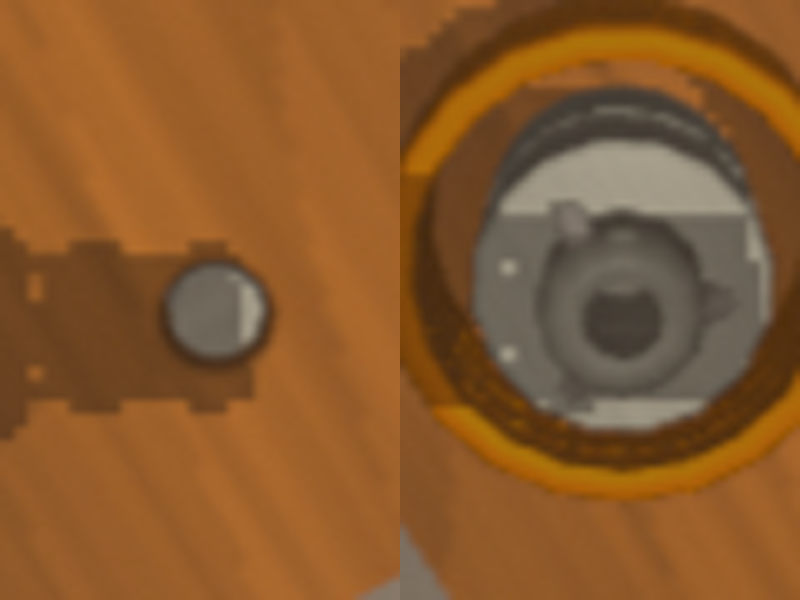

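The well mouth is centred at (217,313) in the left crop and the bore mouth at (223,319) in the right crop. The shoulder's centre is at about (222,285).

```bash
python3 - <<'E'
from h import *
W1,W2,W3=[np.load(f"wrist{i}.npz") for i in(1,2,3)]
def pt(s,x0,y0,c,z): return ray(s,x0+c[0]/6.667-.43,y0+c[1]/6.667-.43,z)
print("disc",pt(W1,224,141,(399,336),.055))
C=np.array([pt(W1,224,141,c,.09) for c in((388,306),(498,385),(418,498),(303,420))]); print("block",C.mean(0))
for i in range(4): d=C[(i+1)%4]-C[i]; print(np.linalg.norm(d),np.degrees(np.arctan2(d[1],d[0])))
print("well",pt(W2,252,134,(217,313),.03)); 
print("bore",pt(W3,251,148,(223,319),.098),"shoulder",pt(W3,251,148,(222,285),.08))
E
```

```text
disc [ 0.52684828 -0.22570591]
block [ 0.52704989 -0.2265278 ]
0.01733433545533733 -36.216899276326316
0.018091228481170035 -123.99111056371794
0.018016787004788343 144.7794097551433
0.01839086939637707 53.85441847545944
well [0.57216632 0.16461462]
bore [0.51557943 0.25859744] shoulder [0.51557117 0.25885671]
```

```bash
python3 -m creep '[50,2,-60,0,-0.1545, 50,2,-60,0,-0.1545, 50,2,-60,0,-0.1545, 50,2,-60,0,-0.1545, 50,2,-60,0,0, 50,1,-60,0,0, 50,1,-60,0,0, 50,1,-62,0,0, 50,0,0,0,0]'|head -3; python3 -m creep '[50,0,0,-40,0, 50,0,0,-40,0, 50,0,0,-40,0, 50,0,0,-32,0, 50,0,0,-20,0, 50,0,0,0,0, 50,0,0,0,0]'; python3 look.py wrist4
python3 - <<'E'
from cell import ctrl; print(ctrl.state()["qpos"].round(1))
E
```

```text
time: 3.92
tool_pos: [0.525, -0.2298, 0.249]
tool_rot: [[0.586, 0.811, -0.001], [0.811, -0.586, -0.0], [-0.001, -0.001, -1.0]]
time: 4.8
tool_pos: [0.5262, -0.2245, 0.0789]
tool_rot: [[0.58, 0.815, 0.001], [0.815, -0.58, -0.001], [0.0, 0.001, -1.0]]
force: [-0.7, -0.2, 0.6]
opening: 0.0496
finger_force: 0.0
[-31.5  22.7 -13.2  54.    0.   93.9]
```

```bash
python3 -m creep '[15,0,0,0,0, 15,0,0,0,0, 15,0,0,0,0, 15,0,0,0,0, 15,0,0,0,0, 15,0,0,0,0]' 80; python3 -m creep '[15,0,0,15,0, 15,0,0,30,0, 15,0,0,40,0, 15,0,0,40,0, 15,0,0,0,0,15,0,0,0,0]'; python3 look.py wrist5; python3 - <<'E'
import cv2,numpy as np
a=np.load("wrist4.npz")["frame"];b=np.load("wrist5.npz")["frame"]
f=lambda i:cv2.resize(i[140:420,180:380,::-1],(400,560),interpolation=cv2.INTER_CUBIC)
cv2.imwrite("pics/crop4.png",np.hstack([f(a),f(b)]))
E
```

```text
time: 5.6
tool_pos: [0.5264, -0.2242, 0.0788]
tool_rot: [[0.579, 0.815, 0.001], [0.815, -0.579, -0.001], [0.0, 0.002, -1.0]]
force: [0.5, 0.7, 6.0]
opening: 0.0188
finger_force: 77.9
time: 6.35
tool_pos: [0.5257, -0.2238, 0.2027]
tool_rot: [[0.579, 0.815, -0.0], [0.815, -0.579, 0.0], [-0.0, -0.001, -1.0]]
force: [-0.2, 0.1, -1.6]
opening: 0.0189
finger_force: 78.5
```

View pics/crop4.png

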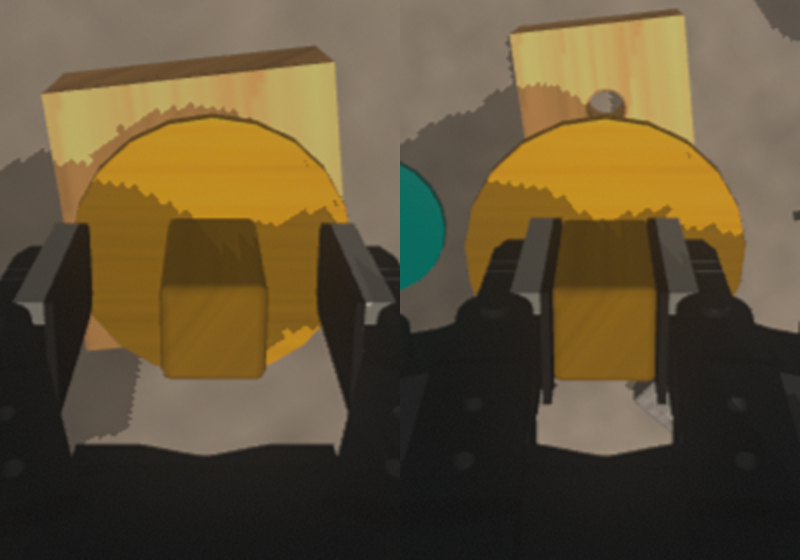

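The right half shows the cap held upright between the pads, with the block's top face centred at crop (604,334) and the disc's front edge at (604,118). The rest's hole is empty at (605,100).

```bash
python3 - <<'E'
from h import *
s=np.load("wrist5.npz"); T=np.array([.5257,-.2238]); c=np.array([.815,-.579]); f=np.array([.579,.815])
px=lambda x,y:((x-400)/2+180-.25,y/2+140-.25)
for n,p,z in(("top",px(604,334),.214),("front edge mid",px(604.5,288),.214),("rear edge",px(604,380),.214),("disc front",px(604.5,118),.179),("padsL/R",px(547,340),.2027),("R",px(661,340),.2027)):
    d=ray(s,*p,z)-T; print(n,"c %.2f f %.2f mm"%(1e3*d@c,1e3*d@f))
d=ray(s,*px(605,105),.03); print("rest hole",d)
W4=np.load("wrist4.npz"); T4=np.array([.5262,-.2245])
d=ray(W4,214/2+180-.25,334/2+140-.25,.09)-T4; print("pregrasp block c %.2f f %.2f"%(1e3*d@c,1e3*d@f))
E
```

```text
top c 0.27 f -1.20 mm
front edge mid c 0.36 f 8.17 mm
rear edge c 0.27 f -10.95 mm
disc front c 0.35 f 31.06 mm
padsL/R c -11.32 f -9.51 mm
R c 11.84 f -9.50 mm
rest hole [ 0.52598539 -0.224325  ]
pregrasp block c 2.15 f -1.31
```

```bash
python3 -m creep '[15,6,49,0,0, 15,6,49,0,0, 15,6,49,0,0, 15,6,49,0,0, 15,6,49,0,0, 15,6,49,0,0, 15,6,49,0,0, 15,5,47,0,0, 15,0,0,-20,0, 15,0,0,-20,0, 15,0,0,-20,0, 15,0,0,-20,0]'; python3 -m creep '[15,0,0,0,0, 15,0,0,0,0]'
```

```text
time: 7.9
tool_pos: [0.5721, 0.166, 0.1209]
tool_rot: [[0.579, 0.815, -0.003], [0.815, -0.579, -0.0], [-0.002, -0.002, -1.0]]
force: [0.5, -0.1, -1.2]
opening: 0.0188
finger_force: 78.4
time: 8.15
tool_pos: [0.573, 0.166, 0.123]
tool_rot: [[0.579, 0.815, -0.001], [0.815, -0.579, -0.0], [-0.0, -0.0, -1.0]]
force: [-0.5, -0.3, -0.3]
opening: 0.0187
finger_force: 78.4
```

```bash
python3 -m creep '[15,0,0,-12,0, 15,0,0,-10,0, 15,0,0,-3,0, 15,0,0,-3,0, 15,0,0,0,0, 15,0,0,0,0]'; python3 -m creep '[15,0,0,-2,0, 15,0,0,-2,0, 15,0,0,0,0, 15,0,0,0,0]'
```

```text
time: 8.9
tool_pos: [0.5731, 0.1661, 0.0952]
tool_rot: [[0.579, 0.815, 0.0], [0.815, -0.579, 0.0], [0.0, 0.0, -1.0]]
force: [0.1, -0.0, -1.3]
opening: 0.0189
finger_force: 78.4
time: 9.4
tool_pos: [0.5731, 0.166, 0.0912]
tool_rot: [[0.579, 0.815, 0.0], [0.815, -0.579, 0.0], [0.0, 0.0, -1.0]]
force: [0.5, -0.9, 0.7]
opening: 0.0191
finger_force: 78.7
```

```bash
python3 -m creep '[15,0,0,-2,0, 15,0,0,-2,0, 15,0,0,0,0, 15,0,0,0,0]'|sed -n '2p;4p'; python3 -m creep '[15,0,0,-1,0, 15,0,0,0,0, 15,0,0,0,0]'|sed -n '2p;4p'; python3 -m creep '[15,0,0,-1,0, 15,0,0,0,0, 15,0,0,0,0]'|sed -n '2p;4p'
```

```text
tool_pos: [0.5731, 0.166, 0.0871]
force: [-0.4, -0.5, 4.0]
tool_pos: [0.5731, 0.1661, 0.0865]
force: [-0.8, -0.4, 8.0]
tool_pos: [0.5733, 0.1661, 0.0863]
force: [-3.6, -0.4, 14.0]
```

```bash
python3 -m creep '[15,0,0,20,0, 15,0,0,40,0, 15,0,0,40,0, 15,-19,31,0,0, 15,-19,31,0,0, 15,-18.5,32,0,0, 15,0,0,0,0, 15,0,0,0,0, 15,0,0,0,0]'; python3 look.py wrist6; python3 - <<'E'
from cell import ctrl; import cv2,numpy as np
from h import proj
s=ctrl.snapshot("side"); t=ctrl.snapshot("scene"); np.savez("side6.npz",**s); np.savez("scene6.npz",**t); w=np.load("wrist6.npz")
f=lambda i,x,y,w,h,W,H:cv2.resize(i["frame"][y:y+h,x:x+w,::-1],(W,H),interpolation=cv2.INTER_CUBIC)
im=np.vstack([np.hstack([f(s,245,220,80,60,400,300),f(t,315,205,80,60,400,300)]),np.hstack([f(w,180,140,200,150,400,300),f(w,180,270,200,150,400,300)])])
cv2.imwrite("pics/crop6.png",im)
E
```

```text
time: 11.78
tool_pos: [0.5169, 0.2593, 0.1847]
tool_rot: [[0.58, 0.814, -0.0], [0.814, -0.58, -0.0], [-0.0, -0.0, -1.0]]
force: [-1.0, 0.7, -1.3]
opening: 0.0189
finger_force: 78.7
```

View pics/crop6.png

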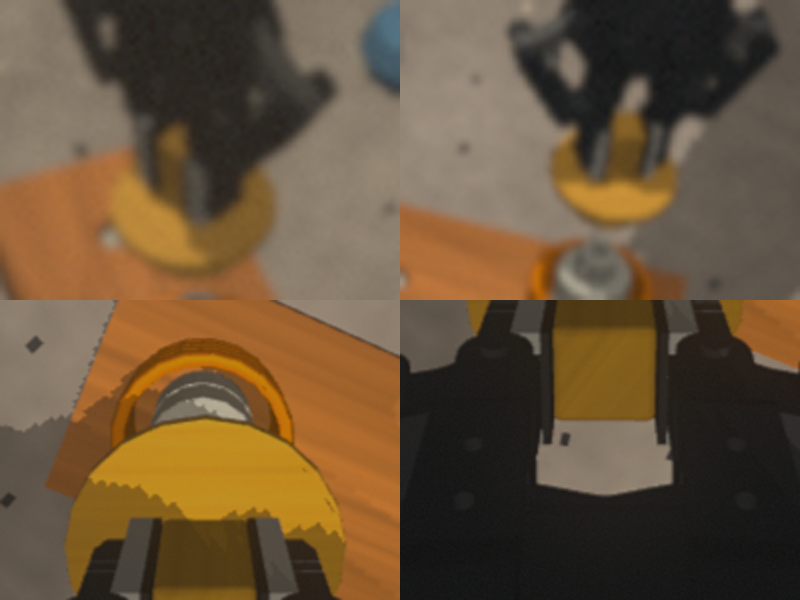

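The cap hasn't shifted or tilted: its disc front edge is at wrist crop (205,118) past the fingers, as before. The stud is just below it.

```bash
python3 -m creep '[15,0,0,-12,0, 15,0,0,-6,0, 15,0,0,-3,0, 15,0,0,-3,0, 15,0,0,0,0]'|sed -n '2p;4,5p'; python3 -m creep '[15,0,0,-4,0, 15,0,0,-4,0, 15,0,0,-3,0, 15,0,0,-2,0, 15,0,0,0,0]'
```

```text
tool_pos: [0.5164, 0.26, 0.1608]
force: [0.3, -0.7, -3.0]
opening: 0.0188
time: 13.18
tool_pos: [0.5164, 0.26, 0.1478]
tool_rot: [[0.579, 0.815, -0.0], [0.815, -0.579, -0.0], [-0.0, -0.0, -1.0]]
force: [0.2, -0.6, -2.1]
opening: 0.0185
finger_force: 78.7
```

Pin is in the bore; now the rim goes over the stud.

```bash
python3 -m creep '[15,0,0,-2,0, 15,0,0,-2,0, 15,0,0,0,0, 15,0,0,0,0]'|sed -n '2p;4p'; python3 -m creep '[15,0,0,-2,0, 15,0,0,0,0, 15,0,0,0,0]'|sed -n '2p;4p'; python3 -m creep '[15,0,0,-1,0, 15,0,0,0,0, 15,0,0,0,0]'|sed -n '2p;4p'
```

```text
tool_pos: [0.5165, 0.26, 0.144]
force: [1.2, -0.6, -0.7]
tool_pos: [0.5165, 0.26, 0.142]
force: [-0.8, 0.2, -0.4]
tool_pos: [0.5165, 0.26, 0.141]
force: [-0.0, 0.0, -1.6]
```

```bash
for i in 1; do python3 -m creep '[15,0,0,-1,0, 15,0,0,-1,0, 15,0,0,0,0, 15,0,0,0,0]'|sed -n '2p;4p'; python3 -m creep '[15,0,0,-1,0, 15,0,0,0,0, 15,0,0,0,0]'|sed -n '2p;4p'; python3 -m creep '[15,0,0,-1,0, 15,0,0,0,0, 15,0,0,0,0]'|sed -n '2p;4p';python3 -m creep '[15,0,0,-1,0, 15,0,0,0,0, 15,0,0,0,0]'|sed -n '2p;4p'; done
```

```text
tool_pos: [0.5164, 0.2601, 0.1391]
force: [-1.5, 0.6, 1.1]
tool_pos: [0.5166, 0.2601, 0.1386]
force: [-3.4, -0.7, 5.7]
tool_pos: [0.5166, 0.26, 0.1371]
force: [-1.5, 1.1, 0.3]
tool_pos: [0.5162, 0.2599, 0.1354]
force: [-1.4, 1.0, -2.9]
```

```bash
python3 -m creep '[15,0,0,-2,0, 15,0,0,-2,0, 15,0,0,0,0, 15,0,0,0,0]'|sed -n '2p;4p'; python3 -m creep '[15,0,0,-2,0, 15,0,0,0,0, 15,0,0,0,0]'|sed -n '2p;4p'; python3 -m creep '[15,0,0,-1,0, 15,0,0,0,0, 15,0,0,0,0]'|sed -n '2p;4p'
```

```text
tool_pos: [0.5163, 0.2599, 0.1314]
force: [-0.3, 0.8, -8.0]
tool_pos: [0.5165, 0.26, 0.1301]
force: [-0.6, 0.7, -3.7]
tool_pos: [0.5167, 0.26, 0.1291]
force: [0.1, 0.8, -1.3]
```

```bash
for i in 1; do python3 -m creep '[15,0,0,-1,0, 15,0,0,0,0, 15,0,0,0,0]'|sed -n '1,2p;4p'; python3 -m creep '[15,0,0,-0.7,0, 15,0,0,0,0, 15,0,0,0,0]'|sed -n '2p;4p'; done
```

```text
time: 17.68
tool_pos: [0.5168, 0.26, 0.1288]
force: [-1.1, -0.7, 5.6]
tool_pos: [0.5168, 0.26, 0.1288]
force: [-2.7, -1.5, 11.7]
```

```bash
for i in 1; do python3 -m creep '[15,0,0,0.2,0, 15,0,0,0,0, 15,0,0,0,0, 15,0,0,0,0]'|sed -n '2p;4,6p'; python3 -m creep '[15,0,0,0,0]'|sed -n '4p'; python3 -m creep '[15,0,0,0,0]'|sed -n '4p'; python3 -m creep '[15,0,0,0,0]'|sed -n '4p'; done
python3 - <<'E'
from cell import ctrl; import cv2,numpy as np
s=ctrl.snapshot("side"); t=ctrl.snapshot("scene")
f=lambda i,x,y,w,h:cv2.resize(i["frame"][y:y+h,x:x+w,::-1],(400,300),interpolation=cv2.INTER_CUBIC)
cv2.imwrite("pics/end.png",np.hstack([f(s,220,210,140,105),f(t,285,190,140,105)]))
E
```

```text
tool_pos: [0.5168, 0.26, 0.1288]
force: [-1.8, -1.5, 10.1]
opening: 0.0184
finger_force: 80.4
force: [-2.3, -0.2, 8.7]
force: [-3.1, -1.1, 8.9]
force: [-2.2, -2.2, 8.5]
```

View pics/end.png

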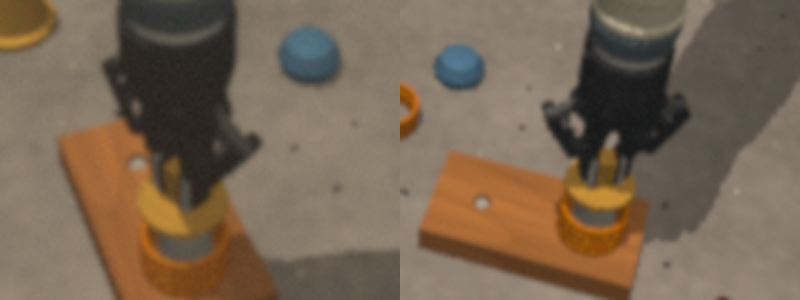

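```bash
python3 -m creep '[15,0,0,-0.1,0, 15,0,0,0,0, 15,0,0,0,0]'|sed -n '4p'; python3 look.py wrist7; python3 - <<'E'
import numpy as np,cv2
from cell import ctrl; from h import proj
t=ctrl.snapshot("scene"); 
for n in("wrist6","wrist7"):
    f=np.load(n+".npz")["frame"]; h=cv2.cvtColor(f,cv2.COLOR_RGB2HSV); m=(abs(h[...,0].astype(int)-19)<4)&(h[...,1]>150)
    print(n,[np.flatnonzero(m[170:240,u])[:40:13]+170 for u in(270,282,295)], f[192:204:2,282].tolist())
x,y=proj(t,(.5133,.2588,.105)); print(x,y); x=int(round(x)); print([t["frame"][v,x-3].tolist() for v in range(int(y)-14,int(y)+26,2)])
for z in(.105,.100,.08): print(z,proj(t,(.5133+.033*.6,.2588+.033*.75,z)),proj(t,(.5133+.02*.6,.2588+.02*.75,z)))
E
```

```text
force: [-2.1, -1.3, 10.1]
wrist6 [array([170, 208, 221, 234]), array([170, 208, 221, 234]), array([170, 207, 220, 233])] [[165, 156, 136], [136, 127, 110], [122, 113, 99], [92, 67, 31], [183, 142, 36], [193, 143, 34]]
wrist7 [array([174, 203, 216, 229]), array([173, 191, 210, 223]), array([174, 193, 212, 225])] [[109, 79, 56], [79, 68, 57], [78, 67, 54], [94, 68, 26], [182, 142, 35], [192, 142, 31]]
354.8984305070686 253.141177996789
[[28, 26, 28], [26, 25, 27], [31, 31, 30], [43, 44, 41], [77, 74, 69], [84, 81, 75], [87, 83, 77], [83, 77, 70], [112, 85, 49], [191, 138, 54], [195, 141, 55], [180, 131, 50], [114, 87, 48], [86, 81, 71], [85, 81, 73], [147, 96, 58], [162, 92, 12], [129, 73, 12], [134, 74, 11], [140, 79, 10]]
0.105 [356.87950544 262.43139968] [356.08904499 258.72454704]
0.1 [356.61294633 263.62624485] [355.827198   259.92111584]
0.08 [355.56343746 268.33064458] [354.79610669 264.63291987]
```

```bash
python3 -c "
from cell import ctrl; print(ctrl.job_done())"
```

```text
the job is handed in; nothing more can be done
None
```

The job is handed in: the pin pushed the button to its stop, then the cap snapped past the nubs and sits home on the collar, with the fingers still gripping its block and pressing down at about 10 N; nothing else was touched, and it took about 20 s of the 51 s.

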